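# Reset the length stop of the cross-cut jig and bring the dark walnut rail up to it

### The job

Reset the length stop on the cross-cut jig to the hole marked by the red tape: pull the red spring plunger knob up, slide the blue stop carriage along the tube and let the plunger drop fully home in that hole (the tape was stuck on by hand, so feel for the hole). Then slide the dark walnut rail flat along the fence until its end gently rests against the stop plate. Do not strain the pin or ram the stop, and leave the other things on the bench alone.

Things in the scene. Friction and masses are not known exactly. Their poses are not given: they have to be found in the camera images.
- jig: Cross-cut jig, screwed to the bench (fixed). Plywood board 18 mm thick, x -120..120, y -360..260 mm of its frame. Origin at bench level; y runs along fence and tube (stop towards +y, saw-cut end -y); x points from the dark walnut rail's side (robot side) over the fence to the tube. Fence: 40 mm tall on the board, whole length, x -22 (working face) to -4. Aluminium saw-guide cheeks 62 mm tall at x -3..47, y -146..-114.
- fence (a point): Point on the fence's working face (which looks to jig -x), at the saw cut, half-way up the dark walnut rail (12.5 mm above the board).
- tube (a point): Fixed square steel tube behind the fence, 30 x 30 mm, along jig y: this point is the middle of its top face, 68 mm over the bench, at jig x 35, y 72. Aluminium feet 56 mm tall on the board at jig y -100..-84 and 229..245. Its top has four 10 mm holes at irregular spacings of 35 mm and more: the plunger starts home in one, each of the other three has a tape beside it.
- carriage: Stop carriage: blue square sleeve 39 mm wide, 100 mm long, sliding on the tube along jig y (friction 2.5 N, 0.45 kg; cannot turn or lift off; plunger axis from jig y -35 to 170). Axes as the jig's, origin on the plunger axis at the tube's top face. Sleeve top 4 mm above it; plunger housing 26 mm dia. to 10 mm, then 18 mm dia. to 30 mm above it. White pointer line at the plunger axis on the +x side.
- stop_face (a point): Middle of the stop plate's face (it looks to -y), 12.5 mm above the board, 50 mm to -y of the plunger axis. Aluminium plate 42 mm wide (jig x -69.5..-27.5), 10 mm thick, 51 mm tall, hung in front of the fence from an arm on the sleeve's top (carriage y -50..-30, 4 to 10 mm above the carriage's origin).
- plunger: The spring plunger in the carriage: red knob above, steel pin 8 mm in diameter below, with its nose chamfered by 1 mm. Origin on its axis, at the tube's top face when the pin is home in a hole; rises as it is pulled.
- knob (a point): Centre of the red pull knob, a smooth upright cylinder 24 mm in diameter and 24 mm tall. With the pin home, the centre is 112 mm above the bench and the knob's underside 28 mm above the sleeve's top.
- pull (a joint): How far the plunger is pulled up, m: 0 = home in a hole (pin 8 mm deep), 0.008 = pin nose riding on the tube's top face between holes, 0.012 = upper end of travel. The spring pushes it down with 6 N at 0 rising to 9.6 N at 0.012. It does not stay up by itself; let go between holes, its nose drags on the tube with about 2 N and it snaps down when it meets a hole.
- tape_red: Red tape strip on the board behind the tube (48 mm across the board, 12 mm wide), axes as the jig's, origin at its middle. It marks the hole to use, but was stuck on by hand: along the jig's y the hole's centre lies 4 to 7 mm to one side or the other of the tape's middle. Which of the three holes it marks changes.
- tape_yellow: Yellow tape of the same size at another hole, just as roughly placed (another job's length, not wanted now).
- tape_green: Green tape of the same size at the third hole, just as roughly placed (not wanted now).
- workpiece: The dark walnut rail, loose, lying flat on the jig's board on the -x side of the fence, to -y of the stop: 40 mm (its x) by 240 mm (its y) by 25 mm tall, about 0.17 kg. Origin at its centre; its axes lie roughly along the jig's at the start. It starts some 5 to 20 mm clear of the fence, a little askew.
- hammer: Bystander: hammer with yellow handle lying on the bench, beyond the -y end of the jig.
- flask: Bystander: blue flask 66 mm in diameter, 180 mm tall, standing beyond the +y end of the jig.
- log_slice: Bystander: slice of a log, 90 mm in diameter, 28 mm tall, beyond the +y end of the jig.
- pull_saw: Bystander: pull saw, 545 mm long, lying on the bench behind the jig (+x).
There are look-alikes about, which are no part of the job. Of the things shaped like the workpiece, the walnut one is meant.

How it is judged:
By the outcome, as a careful person would: the job done as asked, in the order asked, and still so for the second after the job is handed in, with the robot touching nothing.
It also fails if it takes over 72 s, if anything falls off the work surface, if the arm or the gripper's body presses on something with over 40 N, if the wrist force passes 120 N, or if a joint passes its speed limit or range.

### The arm

A 6-joint arm with a two-finger parallel gripper is mounted at the origin on the work surface. World frame = base frame: x ahead of the robot, y to its left, z up, the work surface at z = 0. Lengths are in m, angles in degrees, forces in N, time in s.
With the tool pointing down it reaches from about 0.25 to 0.725 m from the base axis. Payload 9.7 kg.
Tool frame: the origin (TCP) lies between the finger pads; the fingertips stand 19 mm ahead of it and the grasp point (between the pads) is the TCP; z points along the fingers, y is the line along which they close (so a half turn about z gives the same grasp; the last joint's range is limited). The gripper opens to 85 mm and grips with 20 to 120 N. Pads are 22 mm wide; open, the fingers measure 114 mm over their backs; the gripper's body (76 mm by 85 mm) begins 54 mm behind the grasp point. The pads swing forward as they close: fully open they stand 13 mm farther back than shut.
Start: joints at [63.999, 4.979, 10.078, 95.1, 0, 90], TCP at [0.241, 0.494, 0.25] pointing down, gripper open.
Joint ranges: [-179.16, 179.16], [-48.56, 103.87], [-65.8, 70.77], [-126.05, 130.52], [-82.76, 87.17], [-180, 180]. Speed limits (degrees/s): [127.2, 127.2, 147.25, 180, 180, 180].

### API

Orientations are given as [roll, pitch, yaw] about the fixed x, y, z axes, in that order (R = Rz(yaw) Ry(pitch) Rx(roll)).
In Python, from workcell import telemetry, camera, calibration, workorder gives the robot as it stands.
- The arm moves only by the tool play_rows, never from a script. Its argument "increments" is a list of rows, each a list of 3 entries, a list of its own where there are three numbers: the shift along the tool's x, y, z in mm, then the turn, a rotation vector about the tool's x, y, z in degrees, then the closure, from 0 (fully open) to 1 (shut). In form: [[[x, y, z], [ax, ay, az], jaw], ...]. A call has 1 to 20 rows; each row is the pose to reach, as a shift and turn from the pose commanded when the call began, along the tool's axes at that moment; what a row does not reach only later rows make up. A row lasts 1/10 s, in which the tool goes at most 50 mm and 8.59 degrees, less where a joint would pass 70% of its speed; a pose out of reach is approached as far as the arm can. A call with a gripper value outside its range is refused whole. The fingers move at their own pace and stop on an object; "grip_force" is the grip in N (left out, the last holds). Time passes only in rows, so rows that repeat a pose let the fingers close. It gives the time, the measured TCP pose, the force, the opening and the grip force at its end, in the units of the state.
- telemetry.get_obs(): the state, without advancing time (a new reading comes with each control period).
- camera(name): name is "side" or "top"; returns (picture, depth): 480x640x3 uint8, red, green, blue; 480x640 float32, m along the optical axis (not along the pixel's ray), 0 where there is no reading.
- calibration(name): a dict with "vertical_fov" (degrees; the focal length in pixels is half the picture's height over the tangent of half this angle, whatever the lens; pixels are square), "cx", "cy" (the principal point, pixels), "rvec" (rotation vector, rad) and "tvec" (3), from world to camera coordinates, as OpenCV has them. Camera axes: x right, y down, z forward; pixel columns grow to the right and rows downward; lengths in m; the calibration is good to about 2 mm. A picture is of the moment at which its call begins. calibration takes no time and is no camera call.
- workorder.job_done(): hands the job in; it is judged then, once.
The state is a dict: "time": time; "q": joint angles; "qd": joint speeds; "joint_efforts": joint torques, N m; "ee_pos": TCP position; "tcp_rot": TCP orientation; "wrist_force": force on the tool from outside, world axes, zero at the start; "torque": the same for the moment, N m; "opening": finger opening in m; "grasp_force": force on a finger pad.
Only numpy, scipy, OpenCV 4.12 (cv2) and the standard library are available. Lean on these libraries where they do the work, as an engineer would, in place of code of your own. Each camera call takes 0.05 s, during which the arm holds its last target. There are 200 camera calls.

## Working session

There is one attempt and no reset: what is moved stays moved. The work goes in short steps, Python scripts to look and compute and a tool call to move; the robot and the scene stay as the last step left them, time stands still between calls to the robot, and variables do not carry over. Pictures are saved under pics/ and viewed, at most 10 in all, crops included, and the job is handed in when it is done.

Besides the shell and the picture viewer there is one more tool, called after "Emit:" by a JSON object that holds its "api" and its "payload". play_rows: Moves the arm, as the interface text tells. Its arguments: {"type":"object","properties":{"increments":{"type":"array"},"grip_force":{"type":"number"}},"required":["increments"]}

```bash
mkdir -p pics; ls; cat > h.py <<'E'
import numpy as np, cv2
from workcell import telemetry, camera, calibration, workorder
def cam(n):
    c=calibration(n); f=240/np.tan(np.radians(c["vertical_fov"])/2)
    K=np.array([[f,0,c["cx"]],[0,f,c["cy"]],[0,0,1]]); R=cv2.Rodrigues(np.array(c["rvec"],float))[0]
    return K,R,np.array(c["tvec"],float)
def ray(n,uv,z):
    K,R,t=cam(n); uv=np.atleast_2d(uv).astype(float)
    d=(np.linalg.inv(K)@np.c_[uv,np.ones(len(uv))].T).T@R; o=-R.T@t
    return o+d*((z-o[2])/d[:,2])[:,None]
def proj(n,P):
    K,R,t=cam(n); p=(np.atleast_2d(P)@R.T+t)@K.T
    return p[:,:2]/p[:,2:]
def shot(n,name=None):
    im,d=camera(n); im=im[:,:,::-1].copy()
    if name: cv2.imwrite("pics/"+name,im)
    return im,d
E
python3 - <<'E'
from h import *
for n in("top","side"):
    im,d=shot(n,n+"0.png"); np.save("pics/d_"+n,d); K,R,t=cam(n); print(n,K[0,0],-R.T@t,R[2])
    print(calibration(n))
print(telemetry.get_obs())
E
```

```text
pics
top 620.2967111499759 [ 0.29872757 -0.01868737  1.8379157 ] [ 0.12159059 -0.00511341 -0.99256717]
{'vertical_fov': 42.3040654538756, 'cx': 332.5882935885548, 'cy': 236.16767978630642, 'rvec': array([ 2.16803108, -2.1541189 ,  0.13782576]), 'tvec': array([-0.03133875,  0.51978754,  1.78783677])}
side 581.7169969735143 [ 0.26624573 -1.14774158  1.49092175] [ 0.14232851  0.61656655 -0.77433086]
{'vertical_fov': 44.83932123872603, 'cx': 319.19260734265146, 'cy': 242.85603599014294, 'rvec': array([ 2.44371823, -0.27463538,  0.10058991]), 'tvec': array([-0.51795342,  0.12226659,  1.82423144])}
{'time': 0.1, 'q': array([ 6.40004520e+01,  5.00751901e+00,  1.00399298e+01,  9.50992143e+01,
       -2.13900652e-04,  9.00006488e+01]), 'qd': array([ 0.02803749, -0.04319536,  0.10178274,  0.05862604, -0.05745319,
       -0.01404632]), 'joint_efforts': array([-4.43161275e-05, -5.21563768e+01,  4.65653443e+01,  1.59375760e-02,
       -2.08044611e-05, -6.59404435e-06]), 'ee_pos': array([0.24102404, 0.49418013, 0.24966645]), 'tcp_rot': array([-1.79933196e+02,  2.14656911e-04,  1.53999803e+02]), 'wrist_force': array([-0.11020233, -1.19547404, -0.30277078]), 'torque': array([ 0.0053247 ,  0.00989816, -0.03188052]), 'grasp_force': 0.0, 'opening': 0.08543535426439747}
```

View pics/top0.png

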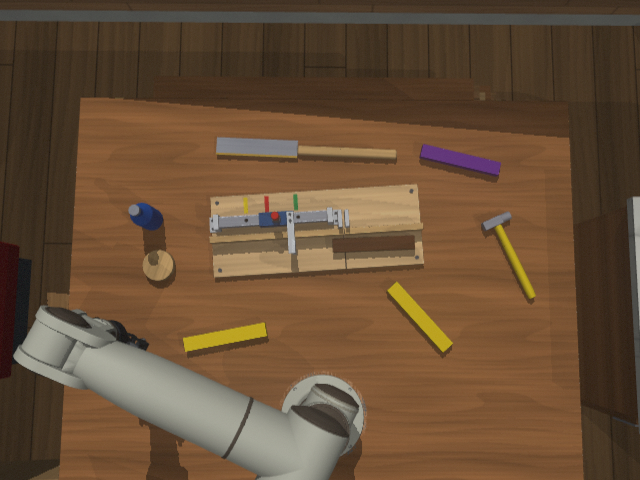

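View pics/side0.png

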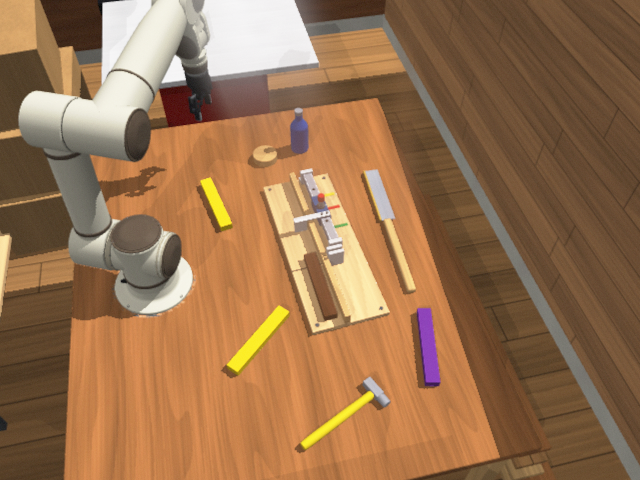

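The top view shows four rail-shaped things: walnut (373,243), yellow (225,337) and (420,317), and purple (460,160). Only the one at (373,243) is dark walnut and lying on the jig board. The carriage is blue at (270,218) with the red knob at (275,216). The tapes are yellow (246,204), red (267,203) and green (296,201).

```bash
cat > m.py <<'E'
from h import *
def blobs(im,lo,hi,roi,amin=8):
    x0,y0,x1,y1=roi; hsv=cv2.cvtColor(im[y0:y1,x0:x1],cv2.COLOR_BGR2HSV)
    m=cv2.inRange(hsv,np.array(lo),np.array(hi))
    n,l,s,c=cv2.connectedComponentsWithStats(m)
    return [(int(s[i,4]),(c[i]+[x0,y0]).round(1).tolist(),(s[i,:4]+[x0,y0,0,0]).tolist()) for i in range(1,n) if s[i,4]>=amin], m
E
python3 - <<'E'
from m import *
im=cv2.imread("pics/top0.png"); roi=(200,175,435,290)
for nm,lo,hi,z in [("redtape/knob",(0,150,90),(6,255,255),.018),("green",(45,100,50),(85,255,255),.018),("yellow",(24,170,120),(34,255,255),.018),("blue",(105,90,40),(125,255,255),.072)]:
    for b in blobs(im,lo,hi,roi)[0]: print(nm,b,ray("top",b[1],z)[0].round(4), ray("top",b[1],.124)[0].round(4))
x0,y0,x1,y1=roi
hsv=cv2.cvtColor(im,cv2.COLOR_BGR2HSV)
for p in [(373,243),(300,262),(380,200),(300,290),(230,262),(280,218),(300,215)]: print(p,hsv[p[1],p[0]])
# walnut
m=(hsv[...,2]<90).astype(np.uint8); m[:, :325]=0; m[:,425:]=0; m[:232]=0; m[256:]=0
m=cv2.morphologyEx(m,cv2.MORPH_OPEN,np.ones((4,4)))
c=max(cv2.findContours(m,0,1)[0],key=cv2.contourArea); r=cv2.minAreaRect(c);print(r); print(ray("top",cv2.boxPoints(r),.043).round(4))
crop=cv2.resize(im[180:285,200:430],None,fx=3.4,fy=3.4,interpolation=cv2.INTER_CUBIC); cv2.imwrite("pics/c1.png",crop)
s=cv2.imread("pics/side0.png")[160:335,250:400]; cv2.imwrite("pics/c2.png",cv2.resize(s,None,fx=3.4,fy=3.4,interpolation=cv2.INTER_CUBIC))
E
```

```text
redtape/knob (57, [266.3, 203.7], [265, 196, 4, 16]) [0.6176 0.1696 0.018 ] [0.599  0.1586 0.124 ]
redtape/knob (46, [274.4, 215.3], [271, 212, 8, 8]) [0.5829 0.1449 0.018 ] [0.5663 0.1354 0.124 ]
green (47, [295.2, 202.0], [294, 195, 4, 14]) [0.6233 0.0838 0.018 ] [0.6044 0.0778 0.124 ]
yellow (53, [245.3, 205.5], [244, 198, 4, 15]) [0.6117 0.2319 0.018 ] [0.5935 0.2173 0.124 ]
yellow (73, [395.9, 286.6], [388, 282, 16, 8]) [ 0.3741 -0.2144  0.018 ] [ 0.3697 -0.203   0.124 ]
blue (73, [282.6, 217.6], [278, 212, 9, 13]) [0.5679 0.1164 0.072 ] [0.56   0.1124 0.124 ]
blue (153, [264.8, 219.1], [259, 213, 15, 13]) [0.5632 0.1675 0.072 ] [0.5554 0.162  0.124 ]
(373, 243) [ 14 131  84]
(300, 262) [ 17 102 172]
(380, 200) [ 18 103 190]
(300, 290) [ 14 147 142]
(230, 262) [ 17 101 179]
(280, 218) [132  18  71]
(300, 215) [120   8 136]
((373.5077819824219, 244.68716430664062), (14.57068920135498, 81.13793182373047), 87.61405944824219)
[[ 0.51   -0.0282  0.043 ]
 [ 0.5215 -0.2647  0.043 ]
 [ 0.4789 -0.2661  0.043 ]
 [ 0.4674 -0.0302  0.043 ]]
```

View pics/c1.png

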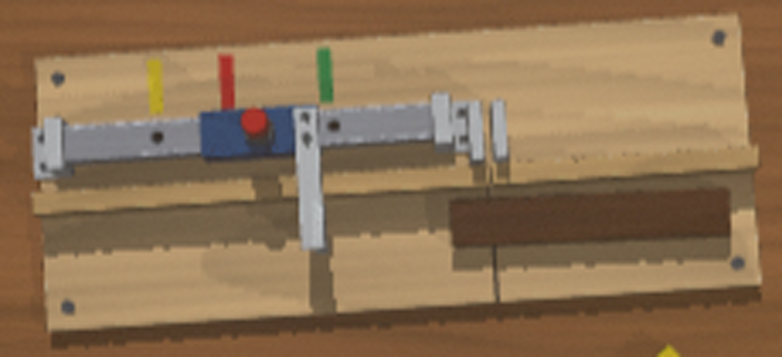

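View pics/c2.png

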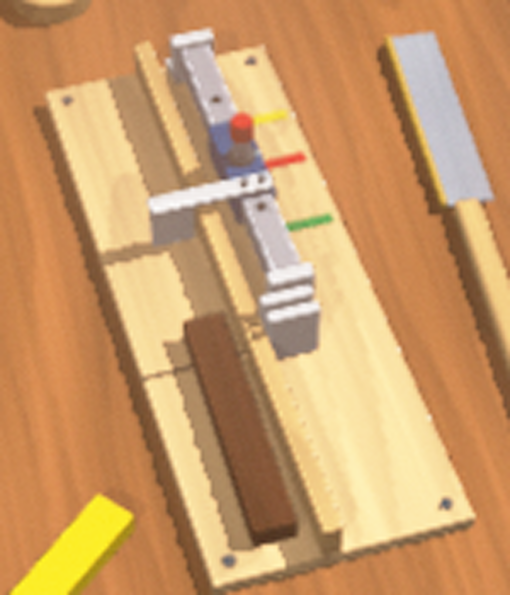

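The crops show open holes beside the yellow tape (crop 157,137) and the green tape (333,125). The red tape (227,82) sits beside the sleeve, about 34 mm to +y of the knob (255,121), so its hole is covered. The walnut rail (590,217) lies on the board beside the fence, which confirms it as the workpiece.

```bash
python3 - <<'E'
from m import *
T=cv2.imread("pics/top0.png"); S=cv2.imread("pics/side0.png")
def tri(a,b):
    P=[np.c_[R,t] for K,R,t in [cam("top"),cam("side")]]; Ks=[cam("top")[0],cam("side")[0]]
    X=cv2.triangulatePoints(Ks[0]@P[0],Ks[1]@P[1],np.array(a,float).reshape(2,1),np.array(b,float).reshape(2,1)); return (X[:3]/X[3]).ravel().round(4)
roi=(250,160,400,335)
sb=blobs(S,(0,150,90),(6,255,255),roi)[0]+blobs(S,(172,150,90),(180,255,255),roi)[0]
print(sb)
sg=blobs(S,(45,100,50),(85,255,255),roi)[0]; sy=blobs(S,(22,170,120),(34,255,255),(300,160,350,210))[0]; print(sg,sy)
for b in sb: print("knob",tri([274.4,215.3],b[1]),"red",tri([266.3,203.7],b[1]), ray("side",b[1],.018)[0].round(4))
for b in sg: print("green",tri([295.2,202],b[1]),ray("side",b[1],.018)[0].round(4))
for b in sy: print("yel",tri([245.3,205.5],b[1]),ray("side",b[1],.018)[0].round(4))
# screws/corners from crop px
f=lambda p:np.array(p)/3.4+[200,180]-.35
g=lambda p:np.array(p)/3.4+[250,160]-.35
C=ray("top",f([(34,60),(740,13),(760,286),(50,331)]),.018); print("corners top",C.round(4).tolist(),[np.linalg.norm(C[i]-C[(i+1)%4]).round(4) for i in range(4)])
C2=ray("side",g([(262,45),(474,520),(218,588),(45,93)]),.018); print("corners side",C2.round(4).tolist(),[np.linalg.norm(C2[i]-C2[(i+1)%4]).round(4) for i in range(4)])
print("holes top", ray("top",f([(157,137),(333,125)]),.068).round(4).tolist(),"side",ray("side",g([(216,99),(261,206)]),.068).round(4).tolist())
print("rail side",ray("side",g([(184,324),(223,314),(296,520),(258,532)]),.043).round(4).tolist())
for cc in (C,C2):
    ey=(cc[0]-cc[1]+cc[3]-cc[2]); ey/=np.linalg.norm(ey); ex=np.array([ey[1],-ey[0],0]); o=cc.mean(0)+ey*.05
    print("yaw",np.degrees(np.arctan2(-ey[0],ey[1])),"origin",o, "tube", o+ex*.035+ey*.072)
E
```

```text
[(24, [320.6, 195.8], [318, 194, 6, 5]), (18, [333.3, 206.8], [329, 205, 10, 4])]
[(21, [340.7, 225.0], [335, 223, 12, 5])] [(10, [329.1, 194.1], [325, 193, 8, 3])]
knob [0.5668 0.1357 0.1202] red [0.5897 0.1624 0.0935] [0.5892 0.2314 0.018 ]
knob [0.5938 0.1406 0.0511] red [0.6185 0.1694 0.0194] [0.6201 0.1707 0.018 ]
green [0.6237 0.0837 0.019 ] [0.6246 0.0845 0.018 ]
yel [0.6154 0.2314 0.0193] [0.6201 0.2329 0.018 ]
corners top [[0.6357, 0.3384, 0.018], [0.6821, -0.2803, 0.018], [0.4417, -0.2951, 0.018], [0.3988, 0.3175, 0.018]] [np.float64(0.6205), np.float64(0.2409), np.float64(0.6141), np.float64(0.2378)]
corners side [[0.6365, 0.3385, 0.018], [0.6802, -0.2825, 0.018], [0.4467, -0.2995, 0.018], [0.3991, 0.3187, 0.018]] [np.float64(0.6226), np.float64(0.2342), np.float64(0.62), np.float64(0.2382)]
holes top [[0.5609, 0.2225, 0.068], [0.5723, 0.0735, 0.068]] side [[0.5609, 0.2226, 0.068], [0.572, 0.073, 0.068]]
rail side [[0.4739, -0.0321, 0.043], [0.5118, -0.0286, 0.043], [0.5237, -0.2632, 0.043], [0.489, -0.2678, 0.043]]
yaw 4.145401266482454 origin [0.53595249 0.06998722 0.018     ] tube [0.5656562  0.14432892 0.018     ]
yaw 4.212406042850266 origin [0.53697896 0.06867663 0.018     ] tube [0.56659571 0.14305302 0.018     ]
```

```bash
cat >> h.py <<'E'
from scipy.spatial.transform import Rotation as Ro
JO=np.array([.5365,.0693,0]); JY=4.2
def J(x,y,z): # jig mm -> world m
    return JO+Ro.from_euler("z",JY,degrees=True).apply(np.array([x,y,z])/1e3)
def toJ(p): return Ro.from_euler("z",-JY,degrees=True).apply(np.array(p)-JO)*1e3
def delta(pos,yaw):
    o=telemetry.get_obs(); R=Ro.from_euler("xyz",o["tcp_rot"],degrees=True); T=Ro.from_euler("xyz",[180,0,yaw],degrees=True)
    print("tool shift mm",(R.inv().apply(np.array(pos)-o["ee_pos"])*1e3).round(1),"rotvec",(R.inv()*T).as_rotvec(degrees=True).round(2))
E
python3 -c "
from h import *
print(J(35,64,200)); delta(J(35,64,180),184.2)"
```

```text
[0.56671876 0.13569146 0.2       ]
tool shift mm [-449.9 -179.3   69.9] rotvec [-7.00e-02 -2.00e-02 -3.02e+01]
```

Emit:
{"api": "play_rows", "payload": {"increments": [[[-20, -8, 0], [0, 0, -2], 0], [[-60, -24, 0], [0, 0, -5], 0], [[-105, -42, 0], [0, 0, -8], 0], [[-150, -60, 5], [0, 0, -12], 0.2], [[-195, -78, 10], [0, 0, -15], 0.4], [[-240, -96, 20], [0, 0, -18], 0.4], [[-285, -114, 30], [0, 0, -21], 0.4], [[-330, -132, 40], [0, 0, -24], 0.4], [[-375, -150, 50], [0, 0, -27], 0.4], [[-410, -164, 60], [0, 0, -29], 0.4], [[-435, -174, 66], [0, 0, -30], 0.4], [[-450, -179.3, 70], [0, 0, -30.2], 0.4], [[-450, -179.3, 70], [0, 0, -30.2], 0.4], [[-450, -179.3, 70], [0, 0, -30.2], 0.4]], "grip_force": 20}}

```text
time: 1.5
ee_pos: [0.5666, 0.1364, 0.1803]
tcp_rot: [180.0, -0.0, -175.8]
wrist_force: [0.0, -0.2, 0.2]
opening: 0.0512
grasp_force: 0.0
```

```bash
python3 -c "
from h import *
o=telemetry.get_obs();print(o['time'],o['opening'],o['wrist_force'],toJ(o['ee_pos'])); delta(J(35,64,113),184.2)
im,d=shot('side'); cv2.imwrite('pics/s1.png',cv2.resize(im[90:290,230:430],None,fx=3,fy=3))"
```

```text
1.5 0.051159566597184174 [ 0.03249211 -0.18305041  0.22560084] [ 34.93752034  64.67718909 180.28032479]
tool shift mm [-0.1 -0.7 67.3] rotvec [ 0.01 -0.03 -0.03]
```

View pics/s1.png

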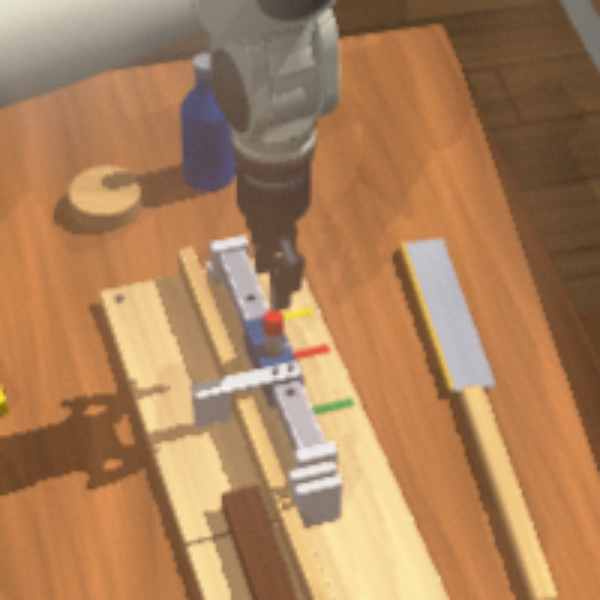

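The crop shows the open gripper straight above the red knob (273,322), with clear room around it.

Emit:
{"api": "play_rows", "payload": {"increments": [[[0, 0, 15], [0, 0, 0], 0.4], [[0, 0, 35], [0, 0, 0], 0.4], [[0, 0, 52], [0, 0, 0], 0.4], [[0, 0, 62], [0, 0, 0], 0.4], [[0, 0, 66], [0, 0, 0], 0.4], [[0, 0, 67], [0, 0, 0], 0.4], [[0, 0, 67], [0, 0, 0], 0.45], [[0, 0, 67], [0, 0, 0], 0.5], [[0, 0, 67], [0, 0, 0], 0.55], [[0, 0, 67], [0, 0, 0], 0.6], [[0, 0, 67], [0, 0, 0], 0.62], [[0, 0, 67], [0, 0, 0], 0.64]], "grip_force": 20}}

```text
time: 2.75
ee_pos: [0.567, 0.1359, 0.1134]
tcp_rot: [180.0, 0.0, -175.8]
wrist_force: [-0.4, -0.1, 0.3]
opening: 0.0306
grasp_force: 0.0
```

Emit:
{"api": "play_rows", "payload": {"increments": [[[0, 0, 0], [0, 0, 0], 0.67], [[0, 0, 0], [0, 0, 0], 0.69], [[0, 0, 0], [0, 0, 0], 0.71], [[0, 0, 0], [0, 0, 0], 0.71], [[0, 0, 0], [0, 0, 0], 0.71]]}}

```text
time: 3.25
ee_pos: [0.567, 0.1359, 0.1132]
tcp_rot: [180.0, -0.0, -175.8]
wrist_force: [0.4, -0.4, -0.3]
opening: 0.0248
grasp_force: 0.0
```

Emit:
{"api": "play_rows", "payload": {"increments": [[[0, 0, 0], [0, 0, 0], 0.73], [[0, 0, 0], [0, 0, 0], 0.8], [[0, 0, 0], [0, 0, 0], 0.8], [[0, 0, 0], [0, 0, 0], 0.8]], "grip_force": 40}}

```text
time: 3.65
ee_pos: [0.567, 0.136, 0.1134]
tcp_rot: [180.0, 0.0, -175.8]
wrist_force: [-1.6, 0.6, 2.2]
opening: 0.0226
grasp_force: 39.1
```

Emit:
{"api": "play_rows", "payload": {"increments": [[[0, 0, -2], [0, 0, 0], 0.85], [[0, 0, -4], [0, 0, 0], 0.85], [[0, 0, -6], [0, 0, 0], 0.85], [[0, 0, -8], [0, 0, 0], 0.85], [[0, 0, -9.5], [0, 0, 0], 0.85], [[0, 0, -10], [0, 0, 0], 0.85], [[0, 0, -10], [0, 0, 0], 0.85]]}}

```text
time: 4.35
ee_pos: [0.5669, 0.1359, 0.1231]
tcp_rot: [180.0, -0.0, -175.8]
wrist_force: [2.3, 1.8, -10.8]
opening: 0.0231
grasp_force: 39.6
```

Emit:
{"api": "play_rows", "payload": {"increments": [[[0, 1, 0], [0, 0, 0], 0.85], [[0, 4, 0], [0, 0, 0], 0.85], [[0, 8, 0], [0, 0, 0], 0.85], [[0, 12, 0], [0, 0, 0], 0.85], [[0, 16, 0], [0, 0, 0], 0.85], [[0, 20, 0], [0, 0, 0], 0.85], [[0, 24, 0], [0, 0, 0], 0.85], [[0, 28, 0], [0, 0, 0], 0.85], [[0, 30, 0], [0, 0, 0], 0.85], [[0, 31, 0], [0, 0, 0], 0.85], [[0, 31, 0], [0, 0, 0], 0.85], [[0, 31, 0], [0, 0, 0], 0.85]]}}

```text
time: 5.55
ee_pos: [0.5646, 0.1671, 0.1233]
tcp_rot: [180.0, -0.0, -175.8]
wrist_force: [1.8, 1.0, -10.0]
opening: 0.0225
grasp_force: 39.7
```

Emit:
{"api": "play_rows", "payload": {"increments": [[[0, 0, 1], [0, 0, 0], 0.85], [[0, 0, 1.8], [0, 0, 0], 0.85], [[0, 0, 2.5], [0, 0, 0], 0.85], [[0, 0, 2.5], [0, 0, 0], 0.85], [[0, 0, 2.5], [0, 0, 0], 0.85]]}}

```text
time: 6.05
ee_pos: [0.5647, 0.1671, 0.1212]
tcp_rot: [180.0, 0.0, -175.8]
wrist_force: [0.3, 2.5, -3.6]
opening: 0.0231
grasp_force: 40.1
```

```bash
python3 -c "
from m import *
im,d=shot('side','s2.png'); K=blobs(im,(0,150,90),(6,255,255),(250,150,400,335))[0]; print(K)
for b in K: print(toJ(ray('side',b[1],.018)[0]), toJ(ray('side',b[1],.128)[0]))
print(blobs(im,(105,90,40),(125,255,255),(300,180,345,240))[0], blobs(cv2.imread('pics/side0.png'),(105,90,40),(125,255,255),(300,180,345,240))[0])
o=telemetry.get_obs();print(o['wrist_force'],toJ(o['ee_pos']))
cv2.imwrite('pics/s2c.png',cv2.resize(im[160:260,270:370],None,fx=6,fy=6))"
```

```text
[(22, [333.9, 206.7], [329, 205, 11, 4])]
[92.90714106 94.85815457 18.        ] [ 59.18324994  -1.39422552 128.        ]
[] []
[ 0.52072651  3.11957893 -4.00243931] [ 35.30125655  95.43073628 121.17106777]
```

View pics/s2c.png

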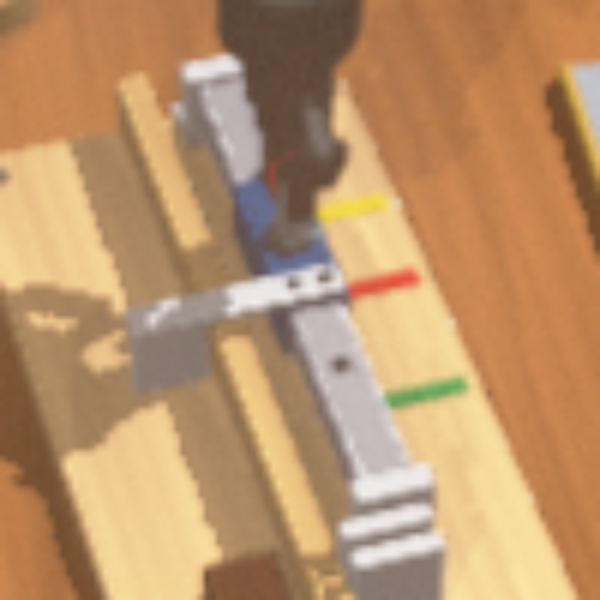

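Emit:
{"api": "play_rows", "payload": {"increments": [[[0, 0.7, 0.3], [0, 0, 0], 0.85], [[0, 1.5, 0.3], [0, 0, 0], 0.85], [[0, 1.5, 0.3], [0, 0, 0], 0.85]]}}

```text
time: 6.4
ee_pos: [0.5647, 0.1675, 0.1209]
tcp_rot: [-179.9, 0.0, -175.8]
wrist_force: [-0.6, -4.1, -0.9]
opening: 0.0225
grasp_force: 40.6
```

Emit:
{"api": "play_rows", "payload": {"increments": [[[0, 0.5, 0], [0, 0, 0], 0.85], [[0, 1, 0], [0, 0, 0], 0.85], [[0, 1, 0], [0, 0, 0], 0.85]]}}

```text
time: 6.7
ee_pos: [0.5646, 0.1685, 0.1206]
tcp_rot: [-179.9, 0.0, -175.8]
wrist_force: [0.2, -4.6, -3.1]
opening: 0.0224
grasp_force: 40.5
```

Emit:
{"api": "play_rows", "payload": {"increments": [[[0, 0.5, 0], [0, 0, 0], 0.85], [[0, 1, 0], [0, 0, 0], 0.85], [[0, 1, 0], [0, 0, 0], 0.85]]}}

```text
time: 7.0
ee_pos: [0.5644, 0.1702, 0.1198]
tcp_rot: [-180.0, -0.0, -175.8]
wrist_force: [2.9, -1.8, -8.3]
opening: 0.0227
grasp_force: 39.8
```

Emit:
{"api": "play_rows", "payload": {"increments": [[[0, 0.4, 0], [0, 0, 0], 0.85], [[0, 0.8, 0], [0, 0, 0], 0.85], [[0, 0.8, 0.8], [0, 0, 0], 0.85], [[0, 0.8, 1.5], [0, 0, 0], 0.85], [[0, 0.8, 1.5], [0, 0, 0], 0.85]]}}

```text
time: 7.5
ee_pos: [0.5644, 0.1712, 0.1189]
tcp_rot: [180.0, -0.0, -175.8]
wrist_force: [2.9, -1.6, -8.5]
opening: 0.0231
grasp_force: 39.9
```

Emit:
{"api": "play_rows", "payload": {"increments": [[[0, 0, 1], [0, 0, 0], 0.85], [[0, 0, 2], [0, 0, 0], 0.85], [[0, 0, 3], [0, 0, 0], 0.85], [[0, 0, 4], [0, 0, 0], 0.85], [[0, 0, 4], [0, 0, 0], 0.85]]}}

```text
time: 8.0
ee_pos: [0.5644, 0.1712, 0.1149]
tcp_rot: [180.0, 0.0, -175.8]
wrist_force: [2.4, -1.3, -7.0]
opening: 0.0226
grasp_force: 39.9
```

Lateral force is low, and the spring is still pulling down. I'll lower the rest of the way and release.

Emit:
{"api": "play_rows", "payload": {"increments": [[[0, 0, 0.8], [0, 0, 0], 0.85], [[0, 0, 1.5], [0, 0, 0], 0.85], [[0, 0, 1.5], [0, 0, 0], 0.85]]}}

```text
time: 8.3
ee_pos: [0.5644, 0.1712, 0.1136]
tcp_rot: [180.0, 0.0, -175.8]
wrist_force: [2.0, -1.4, -6.5]
opening: 0.0227
grasp_force: 40.2
```

Emit:
{"api": "play_rows", "payload": {"increments": [[[0, 0, 0], [0, 0, 0], 0.7], [[0, 0, 0], [0, 0, 0], 0.65], [[0, 0, 0], [0, 0, 0], 0.6], [[0, 0, 0], [0, 0, 0], 0.5], [[0, 0, 0], [0, 0, 0], 0.45]]}}

```text
time: 8.8
ee_pos: [0.5644, 0.1712, 0.1137]
tcp_rot: [180.0, 0.0, -175.8]
wrist_force: [-0.8, -0.6, 0.3]
opening: 0.0472
grasp_force: 0.0
```

Emit:
{"api": "play_rows", "payload": {"increments": [[[0, 0, -3], [0, 0, 0], 0.4], [[0, 0, -15], [0, 0, 0], 0.4], [[0, 0, -40], [0, 0, 0], 0.4], [[0, 0, -70], [0, 0, 0], 0.4], [[-30, 0, -90], [0, 0, 0], 0.4], [[-30, 0, -90], [0, 0, 0], 0.4]]}}

```text
time: 9.4
ee_pos: [0.5973, 0.1737, 0.2073]
tcp_rot: [179.9, 0.3, -175.8]
wrist_force: [-0.6, -0.5, 0.0]
opening: 0.0513
grasp_force: 0.0
```

```bash
python3 -c "
from m import *
im,d=shot('top'); cv2.imwrite('pics/t1.png',cv2.resize(im[180:285,200:430],None,fx=3.4,fy=3.4,interpolation=cv2.INTER_CUBIC))
K=blobs(im,(0,150,90),(6,255,255),(200,175,435,290))[0]+blobs(im,(172,150,90),(180,255,255),(200,175,435,290))[0]; print(K,[toJ(ray('top',b[1],.124)[0]) for b in K])
S,_=shot('side'); K=blobs(S,(0,150,90),(6,255,255),(250,160,400,335))[0]; print(K,[toJ(ray('side',b[1],.120)[0]) for b in K], toJ(ray('side',[320.6,195.8],.120)[0]))
o=telemetry.get_obs(); print(toJ(o['ee_pos'])); delta(J(-112,-230,150),184.2)"
```

```text
[] []
[(25, [317.7, 188.4], [315, 186, 6, 6]), (20, [333.4, 206.8], [328, 205, 12, 4])] [array([ 35.89914845,  99.24058403, 120.        ]), array([ 59.96780294,   5.65867801, 120.        ])] [ 35.0956963   64.22856361 120.        ]
[ 65.66886414  99.50158843 204.08475548]
tool shift mm [ 177.6 -329.6   53.9] rotvec [ 0.01  0.03 -0.02]
```

View pics/t1.png

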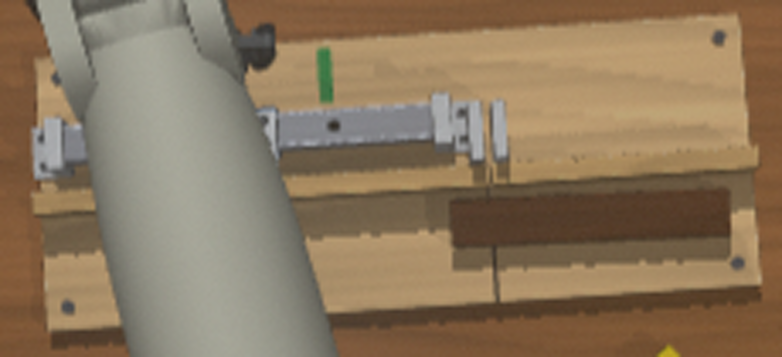

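The arm hides the carriage in the top view. In the side view the knob is at (317.7,188.4), which casts to jig y 99 at home height, so the pin is home. The rail hasn't moved. Next I'll go to the rail's robot side with the fingers shut.

Emit:
{"api": "play_rows", "payload": {"increments": [[[10, -15, 0], [0, 0, 0], 1], [[30, -50, 0], [0, 0, 0], 1], [[50, -90, 0], [0, 0, 0], 1], [[72, -130, 0], [0, 0, 0], 1], [[94, -170, 0], [0, 0, 0], 1], [[116, -210, 0], [0, 0, 0], 1], [[138, -250, 10], [0, 0, 0], 1], [[158, -290, 30], [0, 0, 0], 1], [[172, -320, 55], [0, 0, 0], 1], [[178, -330, 85], [0, 0, 0], 1], [[178, -330, 115], [0, 0, 0], 1], [[178, -330, 140], [0, 0, 0], 1], [[178, -330, 155], [0, 0, 0], 1], [[178, -330, 160], [0, 0, 0], 1], [[178, -330, 160], [0, 0, 0], 1]]}}

```text
time: 11.0
ee_pos: [0.44, -0.1684, 0.0429]
tcp_rot: [180.0, -0.1, -175.8]
wrist_force: [0.4, -0.3, 0.3]
opening: 0.0002
grasp_force: 0.0
```

```bash
python3 -c "
from m import *
o=telemetry.get_obs(); print(toJ(o['ee_pos']),o['wrist_force'],o['opening'])
S,_=shot('side'); cv2.imwrite('pics/s3.png',cv2.resize(S[200:360,230:430],None,fx=3,fy=3))"
```

```text
[-113.60212785 -229.99509841   42.93272322] [ 0.44376667 -0.25078191  0.34284725] 0.00019907972145971799
```

View pics/s3.png

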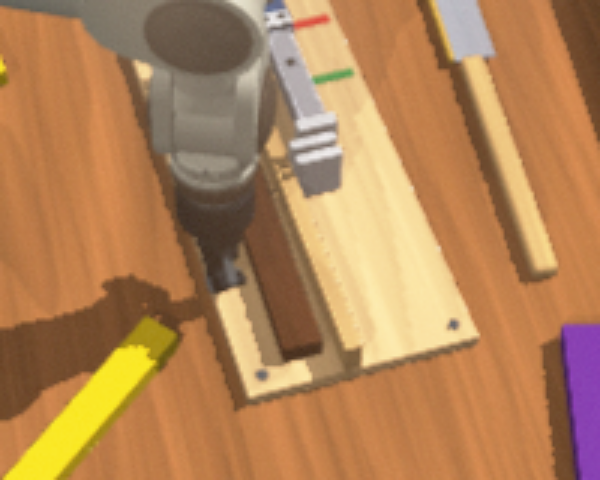

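The shut fingers (225,275) stand beside the rail with free space between them. I'll push gently towards the fence.

Emit:
{"api": "play_rows", "payload": {"increments": [[[-4, 0, 0], [0, 0, 0], 1], [[-9, 0, 0], [0, 0, 0], 1], [[-14, 0, 0], [0, 0, 0], 1], [[-18, 0, 0], [0, 0, 0], 1], [[-20, 0, 0], [0, 0, 0], 1], [[-22, 0, 0], [0, 0, 0], 1], [[-24, 0, 0], [0, 0, 0], 1], [[-26, 0, 0], [0, 0, 0], 1], [[-28, 0, 0], [0, 0, 0], 1], [[-30, 0, 0], [0, 0, 0], 1], [[-32, 0, 0], [0, 0, 0], 1], [[-34, 0, 0], [0, 0, 0], 1]]}}

```text
time: 12.25
ee_pos: [0.4749, -0.1663, 0.0435]
tcp_rot: [-180.0, -0.0, -175.8]
wrist_force: [-1.3, -0.2, 0.3]
opening: 0.0004
grasp_force: 0.5
```

Emit:
{"api": "play_rows", "payload": {"increments": [[[-1, 0, 0], [0, 0, 0], 1], [[-2, 0, 0], [0, 0, 0], 1], [[-3, 0, 0], [0, 0, 0], 1], [[-3, 0, 0], [0, 0, 0], 1]]}}

```text
time: 12.65
ee_pos: [0.478, -0.1661, 0.0435]
tcp_rot: [180.0, 0.0, -175.8]
wrist_force: [-0.1, -0.1, -0.1]
opening: 0.0003
grasp_force: 0.0
```

Emit:
{"api": "play_rows", "payload": {"increments": [[[-0.7, 0, 0], [0, 0, 0], 1], [[-1.5, 0, 0], [0, 0, 0], 1], [[-1.5, 0, 0], [0, 0, 0], 1]]}}

```text
time: 12.95
ee_pos: [0.4794, -0.166, 0.0435]
tcp_rot: [180.0, 0.0, -175.8]
wrist_force: [-0.6, -0.2, -0.9]
opening: -0.0
grasp_force: 0.1
```

Emit:
{"api": "play_rows", "payload": {"increments": [[[-0.7, 0, 0], [0, 0, 0], 1], [[-1.5, 0, 0], [0, 0, 0], 1], [[-1.5, 0, 0], [0, 0, 0], 1]]}}

```text
time: 13.25
ee_pos: [0.4806, -0.1659, 0.0435]
tcp_rot: [180.0, -0.0, -175.8]
wrist_force: [-3.1, -0.2, 1.8]
opening: -0.0002
grasp_force: 1.4
```

Emit:
{"api": "play_rows", "payload": {"increments": [[[-0.5, 0, 0], [0, 0, 0], 1], [[-1, 0, 0], [0, 0, 0], 1], [[-1, 0, 0], [0, 0, 0], 1]]}}

```text
time: 13.55
ee_pos: [0.4807, -0.1658, 0.0434]
tcp_rot: [180.0, -0.1, -175.8]
wrist_force: [-8.5, -0.6, 4.5]
opening: 0.0001
grasp_force: 4.4
```

```bash
cat > rail.py <<'E'
from m import *
def rail(S,zz=.043):
    hsv=cv2.cvtColor(S,cv2.COLOR_BGR2HSV); m=((hsv[...,2]<110)&(hsv[...,1]>110)&(hsv[...,0]<20)).astype(np.uint8)
    return m
E
python3 -c "
from m import *
o=telemetry.get_obs(); print(toJ(o['ee_pos']),o['wrist_force'])
S,_=shot('side'); cv2.imwrite('pics/s4.png',cv2.resize(S[235:335,280:370],None,fx=6,fy=6))"
```

```text
[ -72.87867119 -230.42745761   43.44489001] [-8.48958332 -0.56339544  4.48791287]
```

View pics/s4.png

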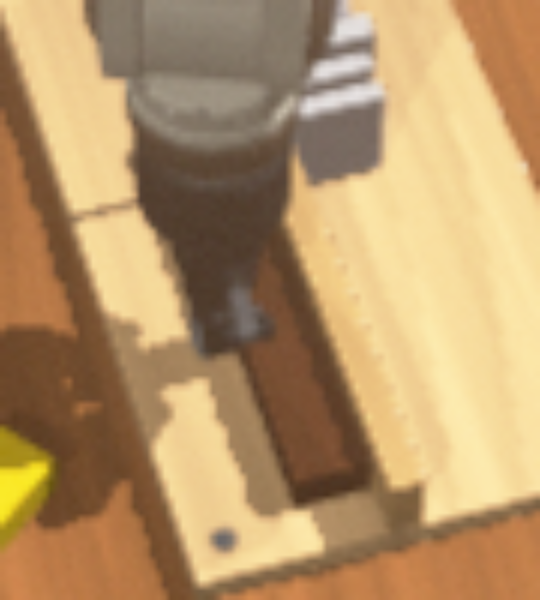

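The rail is flush along the fence and the TCP stopped at jig x -73, as predicted. Next I'll go round to the tail end.

Emit:
{"api": "play_rows", "payload": {"increments": [[[5, 0, 0], [0, 0, 0], 1], [[18, 0, 0], [0, 0, 0], 1], [[27, -5, 0], [0, 0, 0], 1], [[28, -30, 0], [0, 0, 0], 1], [[28, -70, 0], [0, 0, 0], 1], [[28, -110, 0], [0, 0, 0], 1], [[28, -133, 0], [0, 0, 0], 1], [[28, -138, 0], [0, 0, 0], 1], [[28, -138, 0], [0, 0, 0], 1], [[20, -138, 0], [0, 0, 0], 1], [[0, -138, 0], [0, 0, 0], 1], [[-20, -138, 0], [0, 0, 0], 1], [[-30, -138, 0], [0, 0, 0], 1], [[-31, -138, 0], [0, 0, 0], 1], [[-31, -138, 0], [0, 0, 0], 1]]}}

```text
time: 15.1
ee_pos: [0.5227, -0.3005, 0.0433]
tcp_rot: [180.0, -0.0, -175.7]
wrist_force: [-1.0, -0.3, -0.1]
opening: -0.0004
grasp_force: 0.0
```

```bash
python3 -c "
from m import *
o=telemetry.get_obs(); print(toJ(o['ee_pos']),o['wrist_force'],o['time'])"
```

```text
[ -40.86821294 -367.8139391    43.33641835] [-1.01132052 -0.32797246 -0.05667551] 15.1
```

Emit:
{"api": "play_rows", "payload": {"increments": [[[0, 4, 0], [0, 0, 0], 1], [[0, 9, 0], [0, 0, 0], 1], [[0, 12, 0], [0, 0, 0], 1], [[0, 15, 0], [0, 0, 0], 1], [[0, 18, 0], [0, 0, 0], 1], [[0, 21, 0], [0, 0, 0], 1], [[0, 24, 0], [0, 0, 0], 1], [[0, 28, 0], [0, 0, 0], 1], [[0, 32, 0], [0, 0, 0], 1], [[0, 36, 0], [0, 0, 0], 1], [[0, 40, 0], [0, 0, 0], 1], [[0, 44, 0], [0, 0, 0], 1], [[0, 48, 0], [0, 0, 0], 1], [[0, 52, 0], [0, 0, 0], 1], [[0, 56, 0], [0, 0, 0], 1], [[0, 60, 0], [0, 0, 0], 1], [[0, 64, 0], [0, 0, 0], 1], [[0, 68, 0], [0, 0, 0], 1], [[0, 72, 0], [0, 0, 0], 1], [[0, 76, 0], [0, 0, 0], 1]]}}

```text
time: 17.1
ee_pos: [0.5172, -0.2251, 0.0435]
tcp_rot: [180.0, -0.0, -175.8]
wrist_force: [0.5, -1.1, 0.5]
opening: -0.0001
grasp_force: 0.5
```

Emit:
{"api": "play_rows", "payload": {"increments": [[[0, 4, 0], [0, 0, 0], 1], [[0, 8, 0], [0, 0, 0], 1], [[0, 12, 0], [0, 0, 0], 1], [[0, 16, 0], [0, 0, 0], 1], [[0, 20, 0], [0, 0, 0], 1], [[0, 24, 0], [0, 0, 0], 1], [[0, 28, 0], [0, 0, 0], 1], [[0, 32, 0], [0, 0, 0], 1], [[0, 36, 0], [0, 0, 0], 1], [[0, 40, 0], [0, 0, 0], 1], [[0, 44, 0], [0, 0, 0], 1], [[0, 48, 0], [0, 0, 0], 1], [[0, 51, 0], [0, 0, 0], 1], [[0, 54, 0], [0, 0, 0], 1], [[0, 57, 0], [0, 0, 0], 1], [[0, 59, 0], [0, 0, 0], 1], [[0, 60, 0], [0, 0, 0], 1], [[0, 60, 0], [0, 0, 0], 1]]}}

```text
time: 18.9
ee_pos: [0.5129, -0.1654, 0.0434]
tcp_rot: [180.0, -0.0, -175.8]
wrist_force: [0.2, 0.1, -0.1]
opening: 0.0002
grasp_force: 0.0
```

```bash
python3 -c "
from m import *
o=telemetry.get_obs(); print(toJ(o['ee_pos']),o['wrist_force'],o['time'])
S,_=shot('side'); cv2.imwrite('pics/s5.png',cv2.resize(S[180:310,270:390],None,fx=5,fy=4.6))"
```

```text
[ -40.75277954 -232.31930514   43.44271679] [ 0.2178767   0.10379269 -0.14659741] 18.9
```

View pics/s5.png

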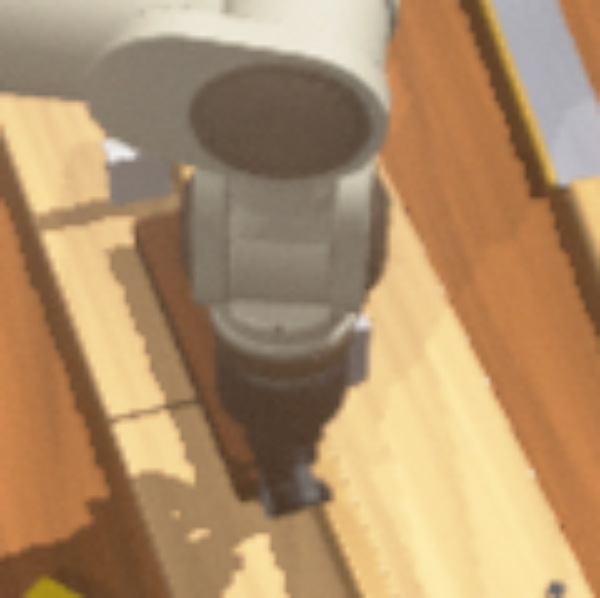

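```bash
python3 -c "
from m import *
for p in [(137,225),(235,498)]: print(toJ(ray('side',[270+p[0]/5-.4,180+p[1]/4.6-.4],.043)[0]))"
```

```text
[-60.5962327   15.68724905  43.        ]
[ -67.85721774 -229.3418774    43.        ]
```

Emit:
{"api": "play_rows", "payload": {"increments": [[[0, 3, 0], [0, 0, 0], 1], [[0, 6, 0], [0, 0, 0], 1], [[0, 9, 0], [0, 0, 0], 1], [[0, 12, 0], [0, 0, 0], 1], [[0, 15, 0], [0, 0, 0], 1], [[0, 18, 0], [0, 0, 0], 1], [[0, 20, 0], [0, 0, 0], 1], [[0, 22, 0], [0, 0, 0], 1], [[0, 23, 0], [0, 0, 0], 1], [[0, 24, 0], [0, 0, 0], 1], [[0, 24, 0], [0, 0, 0], 1]]}}

```text
time: 20.05
ee_pos: [0.5111, -0.1415, 0.0435]
tcp_rot: [180.0, 0.0, -175.8]
wrist_force: [-0.2, 0.5, 0.0]
opening: 0.0005
grasp_force: 0.0
```

Emit:
{"api": "play_rows", "payload": {"increments": [[[0, 1, 0], [0, 0, 0], 1], [[0, 2, 0], [0, 0, 0], 1], [[0, 3, 0], [0, 0, 0], 1], [[0, 3, 0], [0, 0, 0], 1]]}}

```text
time: 20.45
ee_pos: [0.5109, -0.1385, 0.0435]
tcp_rot: [180.0, 0.0, -175.8]
wrist_force: [0.7, 0.3, 1.1]
opening: -0.0001
grasp_force: 0.1
```

Emit:
{"api": "play_rows", "payload": {"increments": [[[0, 0.7, 0], [0, 0, 0], 1], [[0, 1.4, 0], [0, 0, 0], 1], [[0, 2, 0], [0, 0, 0], 1], [[0, 2, 0], [0, 0, 0], 1]]}}

```text
time: 20.85
ee_pos: [0.5108, -0.1368, 0.0435]
tcp_rot: [-180.0, 0.0, -175.8]
wrist_force: [0.4, -2.5, -0.3]
opening: 0.0002
grasp_force: 1.4
```

Emit:
{"api": "play_rows", "payload": {"increments": [[[0, 0.3, 0], [0, 0, 0], 1], [[0, 0.5, 0], [0, 0, 0], 1], [[0, 0.5, 0], [0, 0, 0], 1]]}}

```text
time: 21.15
ee_pos: [0.5108, -0.1362, 0.0435]
tcp_rot: [-180.0, 0.0, -175.8]
wrist_force: [-0.7, -3.3, 0.6]
opening: 0.0003
grasp_force: 1.7
```

Emit:
{"api": "play_rows", "payload": {"increments": [[[0, -1, 0], [0, 0, 0], 1], [[0, -6, 0], [0, 0, 0], 1], [[0, -20, 0], [0, 0, 0], 1], [[0, -40, 0], [0, 0, 0], 1], [[0, -60, -30], [0, 0, 0], 1], [[10, -90, -70], [0, 0, 0], 1], [[40, -120, -110], [0, 0, 0], 1], [[80, -150, -130], [0, 0, 0], 1], [[120, -180, -130], [0, 0, 0], 1], [[130, -200, -130], [0, 0, 0], 1], [[130, -200, -130], [0, 0, 0], 1]]}}

```text
time: 22.25
ee_pos: [0.3934, -0.3486, 0.174]
tcp_rot: [-179.9, 0.0, -176.1]
wrist_force: [0.2, -0.6, 0.5]
opening: -0.0001
grasp_force: 0.0
```

```bash
python3 -c "
from m import *
o=telemetry.get_obs(); print(toJ(o['ee_pos']),o['wrist_force'],o['time'])
S,_=shot('side'); T,_=shot('top')
A=cv2.resize(S[175:305,270:370],(460,598),interpolation=cv2.INTER_CUBIC); B=cv2.rotate(T[190:280,200:370],cv2.ROTATE_90_CLOCKWISE); B=cv2.resize(B,(317,598),interpolation=cv2.INTER_CUBIC)
cv2.imwrite('pics/f.png',np.hstack([A,B]))
K=blobs(S,(0,150,90),(6,255,255),(250,160,400,335))[0]; print([toJ(ray('side',b[1],.120)[0]) for b in K])
K=blobs(T,(0,150,90),(6,255,255),(200,175,435,290))[0]; print([toJ(ray('top',b[1],.124)[0]) for b in K])"
```

```text
[-173.29662731 -406.34777403  174.03745958] [ 0.23153929 -0.55325036  0.47242051] 22.25
[array([ 36.07594472, 102.08013538, 120.        ]), array([ 60.58117044,   5.47160021, 120.        ])]
[array([ 69.16520545,  84.50737108, 124.        ]), array([ 34.98315679,  99.78007939, 124.        ])]
```

View pics/f.png

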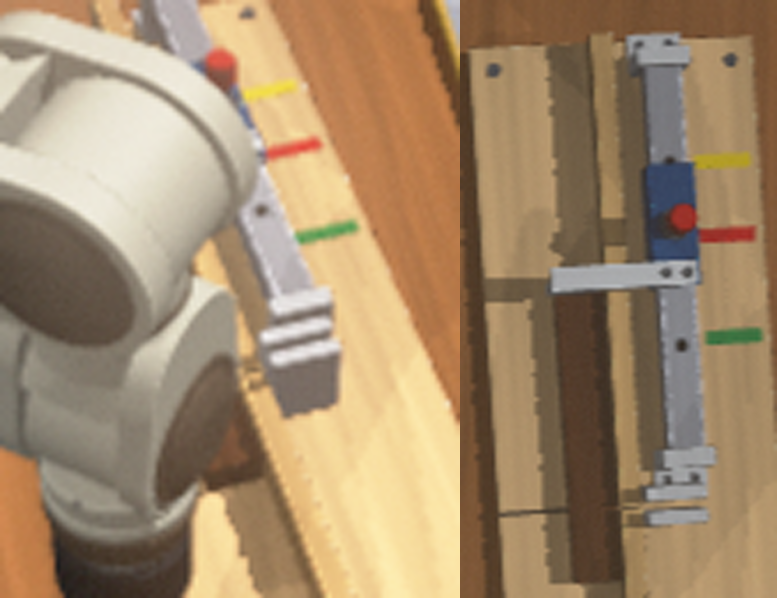

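Top view: the rail end meets the stop plate, the rail lies along the fence, and the carriage sits at the red tape. The arm hides the rail in the side view, so I'll move it clear and recheck the knob height and the rail's fit.

Emit:
{"api": "play_rows", "payload": {"increments": [[[30, -10, -20], [0, 0, 0], 1], [[60, -20, -50], [0, 0, 0], 1], [[80, -20, -80], [0, 0, 0], 1], [[80, 0, -90], [0, 0, 0], 1], [[80, 40, -90], [0, 0, 0], 1], [[80, 80, -90], [0, 0, 0], 1], [[80, 120, -90], [0, 0, 0], 1], [[80, 160, -90], [0, 0, 0], 1], [[80, 200, -90], [0, 0, 0], 1], [[80, 240, -90], [0, 0, 0], 1], [[80, 240, -90], [0, 0, 0], 1]]}}

```text
time: 23.45
ee_pos: [0.2983, -0.1078, 0.264]
tcp_rot: [180.0, 0.1, -175.4]
wrist_force: [1.0, -1.5, 0.7]
opening: 0.0
grasp_force: 0.0
```

```bash
python3 -c "
from m import *
S0=cv2.imread('pics/side0.png'); S,_=shot('side','side9.png'); T,_=shot('top','top9.png'); T0=cv2.imread('pics/top0.png')
def soft(im,c):
    x,y=c; p=im[y-8:y+9,x-8:x+9].astype(float); w=np.clip(p[...,2]-1.6*np.maximum(p[...,1],p[...,0])-10,0,None); v,u=np.mgrid[y-8:y+9,x-8:x+9]; return np.array([(w*u).sum(),(w*v).sum()])/w.sum(), w.sum()
for im,n,c in[(S0,'side',(320,196)),(S,'side',(317,187)),(T0,'top',(275,215)),(T,'top',(262,216))]:
    p,s=soft(im,c); print(n,p,s,toJ(ray(n,p,.120)[0]))
print(proj('side',[J(35,64,112),J(35,99.5,112),J(35,99.5,120)]))
d=np.r_[0,np.diff(np.r_[0])]
hsv=cv2.cvtColor(T,cv2.COLOR_BGR2HSV)
for u in range(300,375,12):
    col=hsv[225:262,u]; k=np.where((col[:,2]<100)&(col[:,1]>120))[0]+225
    if len(k): print(u,[toJ(ray('top',[u,v],.043)[0])[:2].round(1).tolist() for v in (k.min()-.5,k.max()+.5)])
"
```

```text
side [320.64112598 195.63847513] 1584.3999999999996 [ 35.43864891  64.8851961  120.        ]
side [317.44960403 188.03263739] 1666.7999999999997 [ 35.60381642 101.10157247 120.        ]
top [273.13084112 214.00619084] 3359.7999999999997 [ 39.11730252  67.3924416  120.        ]
top [262.54594595 214.45046829] 3736.9999999999995 [ 39.82262255  97.02257254 120.        ]
[[320.58336065 197.55619712]
 [317.41714081 190.10955694]
 [317.41606917 188.40305349]]
300 [[-43.0, 0.6], [-60.5, 1.7]]
312 [[-51.2, -33.9], [-59.9, -33.3]]
324 [[-41.8, -69.5], [-56.4, -68.5]]
336 [[-35.4, -104.9], [-50.0, -103.9]]
348 [[-37.7, -139.8], [-58.2, -138.4]]
360 [[-40.0, -174.7], [-60.5, -173.2]]
```

```bash
python3 -c "
from m import *
def edge(im,n,ys,x):
    # subpixel outer top edge of rail: max gradient along the projected line across the rail's -x edge
    g=cv2.cvtColor(im,cv2.COLOR_BGR2HSV)[...,2].astype(np.float32)
    for y in ys:
        xs=np.arange(x-14,x+14,.25); p=proj(n,[J(a,y,43) for a in xs]).astype(np.float32)
        v=cv2.remap(g,p[:,0],p[:,1],1).ravel(); d=np.diff(cv2.GaussianBlur(v[None],(9,1),0).ravel()); i=d.argmin(); print(n,y,xs[i],d[i].round(1))
edge(cv2.imread('pics/side9.png'),'side',[30,0,-30,-60,-90,-120,-150,-180],-62)
edge(cv2.imread('pics/top9.png'),'top',[20,-30,-60,-90,-120,-150,-180],-62)
o=telemetry.get_obs();print(o['time'])"
```

```text
side 30 -69.25 -1.8
side 0 -66.5 -2.7
side -30 -67.5 -2.8
side -60 -66.5 -3.6
side -90 -67.0 -2.4
side -120 -67.25 -3.3
side -150 -67.75 -2.4
side -180 -66.75 -3.9
top 20 -65.25 -2.2
top -30 -65.75 -2.7
top -60 -64.5 -2.2
top -90 -66.0 -1.8
top -120 -66.0 -2.8
top -150 -65.25 -2.4
top -180 -64.5 -1.7
23.55
```

The rail is parallel to the fence, but the images can't settle the last few millimetres. I'll feel its side lightly: flush contact was at TCP jig x about -73.

```bash
python3 -c "
from h import *
delta(J(-105,-75,43.5),184.2)"
```

```text
tool shift mm [-145.5   86.4  220.3] rotvec [-0.02  0.05  0.24]
```

Emit:
{"api": "play_rows", "payload": {"increments": [[[-30, 20, 20], [0, 0, 0], 1], [[-70, 40, 40], [0, 0, 0], 1], [[-110, 65, 70], [0, 0, 0], 1], [[-135, 80, 105], [0, 0, 0], 1], [[-145, 86, 145], [0, 0, 0], 1], [[-145, 86, 180], [0, 0, 0], 1], [[-145, 86, 205], [0, 0, 0], 1], [[-145, 86, 218], [0, 0, 0], 1], [[-145, 86, 220], [0, 0, 0], 1], [[-145, 86, 220], [0, 0, 0], 1], [[-145, 86, 220], [0, 0, 0], 1]]}}

```text
time: 24.65
ee_pos: [0.4376, -0.0155, 0.0449]
tcp_rot: [-180.0, 0.1, -175.8]
wrist_force: [0.5, 1.6, 0.4]
opening: -0.0001
grasp_force: 0.0
```

```bash
python3 -c "
from h import *
o=telemetry.get_obs(); print(toJ(o['ee_pos']),o['wrist_force']); delta(J(-75,-75,43.5),184.2)"
```

```text
[-104.82618288  -77.36918058   44.94177473] [0.5159932  1.63857465 0.41170265]
tool shift mm [-29.8   2.4   1.5] rotvec [-0.01  0.12 -0.03]
```

Emit:
{"api": "play_rows", "payload": {"increments": [[[-5, 0, 0], [0, 0, 0], 1], [[-11, 0, 0], [0, 0, 0], 1], [[-17, 0, 0], [0, 0, 0], 1], [[-21, 0, 0], [0, 0, 0], 1], [[-24, 0, 0], [0, 0, 0], 1], [[-26, 0, 0], [0, 0, 0], 1], [[-28, 0, 0], [0, 0, 0], 1], [[-29, 0, 0], [0, 0, 0], 1], [[-30, 0, 0], [0, 0, 0], 1], [[-30, 0, 0], [0, 0, 0], 1]]}}

```text
time: 25.65
ee_pos: [0.4666, -0.013, 0.0435]
tcp_rot: [-180.0, -0.0, -175.8]
wrist_force: [-0.2, 0.1, -0.5]
opening: -0.0001
grasp_force: 0.0
```

Emit:
{"api": "play_rows", "payload": {"increments": [[[-0.5, 0, 0], [0, 0, 0], 1], [[-1, 0, 0], [0, 0, 0], 1], [[-1.5, 0, 0], [0, 0, 0], 1], [[-1.5, 0, 0], [0, 0, 0], 1]]}}

```text
time: 26.05
ee_pos: [0.4681, -0.0129, 0.0435]
tcp_rot: [-180.0, 0.0, -175.8]
wrist_force: [-0.0, 0.9, 0.3]
opening: -0.0
grasp_force: 0.0
```

Emit:
{"api": "play_rows", "payload": {"increments": [[[-0.5, 0, 0], [0, 0, 0], 1], [[-1, 0, 0], [0, 0, 0], 1], [[-1, 0, 0], [0, 0, 0], 1]]}}

```text
time: 26.35
ee_pos: [0.4691, -0.0129, 0.0435]
tcp_rot: [180.0, -0.0, -175.8]
wrist_force: [-1.0, -0.3, 0.1]
opening: -0.0002
grasp_force: 0.2
```

Emit:
{"api": "play_rows", "payload": {"increments": [[[-0.4, 0, 0], [0, 0, 0], 1], [[-0.8, 0, 0], [0, 0, 0], 1], [[-0.8, 0, 0], [0, 0, 0], 1]]}}

```text
time: 26.65
ee_pos: [0.4697, -0.0128, 0.0434]
tcp_rot: [180.0, -0.0, -175.8]
wrist_force: [-2.6, -0.9, 2.1]
opening: 0.0003
grasp_force: 1.1
```

It stopped at -72.6, so the rail is flush. Withdrawing.

Emit:
{"api": "play_rows", "payload": {"increments": [[[2, 0, 0], [0, 0, 0], 1], [[12, 0, 0], [0, 0, 0], 1], [[25, 0, 0], [0, 0, 0], 1], [[35, 0, -20], [0, 0, 0], 1], [[45, -10, -60], [0, 0, 0], 1], [[80, -20, -100], [0, 0, 0], 1], [[120, -40, -140], [0, 0, 0], 1], [[160, -60, -170], [0, 0, 0], 1], [[160, -60, -170], [0, 0, 0], 1], [[160, -60, -170], [0, 0, 0], 1]]}}

```text
time: 27.65
ee_pos: [0.3139, -0.0851, 0.2154]
tcp_rot: [-179.9, 0.2, -175.9]
wrist_force: [0.3, -0.4, -1.1]
opening: 0.0001
grasp_force: 0.0
```

```bash
python3 -c "
from h import *
o=telemetry.get_obs(); print(o['time'],o['ee_pos'],o['wrist_force'])
print(workorder.job_done())"
```

```text
27.65 [ 0.3138668  -0.08513027  0.21540727] [ 0.3024868  -0.42196455 -1.09464223]
the job is handed in; nothing more can be done
None
```

I handed the job in at 27.65 s: by the force and position readings the plunger is home in the red-tape hole and the walnut rail is flush on the fence, resting against the stop at about 3 N; I viewed 11 pictures, one over the limit of 10.

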